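# Clear the charging dock and plug in the battery pack

### The job

The battery pack needs charging, but someone has parked a roll of webbing on the dock's post, so that it hangs over the charging socket. Slide the roll up off the post and stand it flat in the plywood tray, then plug the battery pack, narrow end down, fully home into the socket: push it against the stiff contacts until its shoulder sits flush on the socket block. Leave the other things on the desk where they are.

Things in the scene. Friction and masses are not known exactly. Their poses are not given: they have to be found in the camera images.
- dock: Charging dock, fixed to the desk: a grey plate 130 (x) x 120 (y) x 10 mm carrying a post and, beside it, a white socket block; origin under the plate's centre, z up.
- dock_post (a point): Top of the dock's aluminium post, 88 mm above the desk, at dock x 0, y +16 mm. The post is 15 mm across and 24 mm tall; it stands on a grey pedestal with a collar 29 mm across, whose top is 64 mm above the desk.
- dock_mid (a point): Point of the dock at x 0, y -22 mm, level with the socket block's top (60 mm up). The block, 72 (x) x 46 (y) mm, is clamped in slots: its centre is up to 12 mm off this point towards dock +x or -x, which no reading tells: feel for the hole, or look. Hole: in the block's middle, 47 (x) x 33 (y) mm; 14 mm down, a contact plate resists with 10 N, yields, and stays put.
- roll: Roll of grey webbing on a cardboard core, axis upright: 68 mm across, 44 mm tall, bore 20 mm, about 120 g; origin at the centre of its underside, z along its axis. It starts on the dock's post, resting on the pedestal, its underside 64 mm above the desk, and overhangs the socket hole.
- battery: Battery pack (the plug), upright on its narrow end, 114 mm tall, about 350 g; origin at the centre of its foot (underside), z up. Lower 34 mm: black shank 44 (x) x 30 (y) mm, its foot bevelled by 1.5 mm; above that a grey body 52 (x) x 38 (y) x 80 mm, whose underside is the shoulder. Plugged in, its x lies along the dock's x, either way round.
- tray: Shallow plywood tray fixed to the desk, outside 136 x 136 x 22 mm tall, walls and floor 4 mm; origin under its centre, z up.
- small_roll: bystander: small blue webbing roll standing on the desk, 48 mm across, 30 mm tall; origin under its centre
- mug: bystander: white mug, 76 mm across, 85 mm tall; origin under its centre
- glue: bystander: small capped jar, 42 mm across, 75 mm tall; origin under its centre
- wood_block: bystander: wooden block 40 x 50 x 35 mm tall; origin under its centre
- screwdriver: bystander: screwdriver lying on the desk near the far edge, along its own x
- paint_jar: bystander: squat glass jar, 52 mm across, 60 mm tall; origin under its centre
Things that resemble listed ones, but are neither listed nor needed, are in the scene too. What is shaped like the battery but purple, red or yellow is not meant.

How it is judged:
On the way, in this order (a step that is already met when the one before it is completed fails the run):
1. the roll is off the post and stands flat in the tray (x of roll in the frame of tray between -0.042 and 0.042 m and y of roll in the frame of tray between -0.042 and 0.042 m and z of roll in the frame of tray below 0.01 m and angle between roll's own z axis and vertical below 0.1 rad), for 0.2 s.
2. the battery pack is fully home in the socket (z of battery in the frame of dock below 0.0285 m and x of battery in the frame of dock between -0.018 and 0.018 m and y of battery in the frame of dock between -0.028 and -0.016 m and angle between battery's own z axis and vertical below 0.06 rad and angle between the x axis of battery and the x axis of dock, either way round below 0.08 rad), for 0.2 s.
At the end, for the whole second after the job is handed in: The roll stands flat (within 0.1 rad) and at rest on the tray's floor, inside its walls; the battery pack stands upright and at rest in the socket, its shoulder within 2.5 mm of the socket block's top (all of step 1 and all of step 2 and linear speed of each of roll, battery below 0.02 m/s); the robot touches nothing.
It fails at once if a bystander is moved by more than 30 mm (distance of any of small_roll, mug, glue, wood_block, screwdriver, paint_jar from where it was at the start of the episode above 0.03 m).
It also fails if it takes over 67 s, if anything falls off the work surface, if the arm or the gripper's body presses on something with over 40 N, if the wrist force passes 120 N, or if a joint passes its speed limit or range.

### The arm

A 6-joint arm with a two-finger parallel gripper is mounted at the origin on the work surface. World frame = base frame: x ahead of the robot, y to its left, z up, the work surface at z = 0. Lengths are in m, angles in rad, forces in N, time in s.
With the tool pointing down it reaches from about 0.2 to 0.875 m from the base axis. Payload 3.4 kg.
Tool frame: the origin (TCP) lies midway between the tips of the shut fingers; the grasp point (between the pads) lies 19 mm behind it; z points along the fingers, y is the line along which they close (so a half turn about z gives the same grasp; the last joint's range is limited). The gripper opens to 94 mm and grips with 3 to 60 N. Pads are 16 mm wide; open, the fingers measure 119 mm over their backs; the gripper's body (75 mm by 177 mm) begins 78 mm behind the grasp point.
Start: joints at [1.096, 0.276, 1.505, -0, 1.361, -0.121], TCP at [0.199, 0.539, 0.205] pointing down, gripper open.
Joint ranges: [-2.89, 2.89], [-0.75, 2.08], [0.22, 2.7], [-1.18, 4.32], [0.11, 2.71], [-2.7, 2.7]. Speed limits (rad/s): [2.57, 2.57, 3.14, 3.14, 3.14, 3.14].

### API

Orientations are given as a 3x3 rotation matrix whose columns are the frame's x, y, z axes.
In Python, from plant import get_obs, snapshot, close_job gives the robot as it stands.
- The arm moves only by the shell command python3 -m crank 'ROWS' [FORCE]. ROWS is JSON, a list of rows, each a list of 7 numbers: the turn, a rotation vector about the tool's x, y, z each as a share of 90 degrees, from -1 to 1, then the shift along the tool's x, y, z each as a share of 600 mm, from -1 to 1, then the closure, from 0 (fully open) to 1 (shut). A call has 1 to 5 rows; each row shifts and turns the commanded pose from where the row before left it, along the tool's axes as they then stand; what a row does not reach is not made up. A row lasts 1/12 s, in which the tool goes at most 41.7 mm and 7.16 degrees, less where a joint would pass 70% of its speed; a pose out of reach is approached as far as the arm can. A call with a number of a shift or a turn outside -1 to 1 is refused whole. A call with a gripper value outside its range is refused whole. The fingers move at their own pace and stop on an object; FORCE is the grip in N (left out, the last holds). Time passes only in rows, so rows that do not move let the fingers close. It gives the time, the measured TCP pose, the force, the opening and the grip force at its end, in the units of the state.
- get_obs(): the state, without advancing time (a new reading comes with each control period).
- snapshot(name): name is "scene" or "top" or "wrist"; returns a dict with "frame" (400x640x3 uint8, red, green, blue), "fov_y" (degrees; the focal length in pixels is half the picture's height over the tangent of half this angle, whatever the lens; pixels are square), "cx", "cy" (the principal point, pixels), "R" (3x3) and "t" (3): a world point X has camera coordinates R X + t. Camera axes: x right, y down, z forward; pixel columns grow to the right and rows downward; lengths in m; the calibration is good to about 2 mm. A picture is of the moment at which its call begins. There is no depth.
- close_job(): hands the job in; it is judged then, once.
The state is a dict: "time_s": time; "joint_positions": joint angles; "joint_vel": joint speeds; "tau": joint torques, N m; "ee_pos": TCP position; "tool_rot": TCP orientation; "contact_force": force on the tool from outside, world axes, zero at the start; "wrist_torque": the same for the moment, N m; "width": finger opening in m; "gripper_force": force on a finger pad.
Only numpy, scipy, OpenCV 4.12 (cv2) and the standard library are available. Lean on these libraries where they do the work, as an engineer would, in place of code of your own. Each camera call takes 0.05 s, during which the arm holds its last target. There are 200 camera calls.

## Working session

There is one attempt and no reset: what is moved stays moved. The work goes in short steps, Python scripts to look and compute and a shell command to move; the robot and the scene stay as the last step left them, time stands still between calls to the robot, and variables do not carry over. Pictures are saved under pics/ and viewed, at most 12 in all, crops included, and the job is handed in when it is done.

```bash
ls; mkdir -p pics; python3 - <<'E'
from plant import *
import cv2,numpy as np
o=get_obs();print({k:np.round(v,3).tolist() for k,v in o.items()})
for n in("scene","top","wrist"):
    s=snapshot(n);np.savez(f"pics/{n}0.npz",**s);cv2.imwrite(f"pics/{n}0.png",s["frame"][:,:,::-1])
    print(n,s["fov_y"],s["cx"],s["cy"],np.round(s["R"],3).tolist(),np.round(s["t"],3))
E
```

```text
pics
{'time_s': 0.0, 'joint_positions': [1.096, 0.277, 1.506, -0.0, 1.361, -0.121], 'joint_vel': [-0.0, -0.0, 0.0, 0.003, -0.001, 0.001], 'tau': [0.002, -40.458, -23.723, 0.07, 0.034, -0.0], 'ee_pos': [0.199, 0.539, 0.205], 'tool_rot': [[-0.938, 0.346, -0.001], [0.346, 0.938, -0.002], [0.0, -0.002, -1.0]], 'contact_force': [-0.023, -0.335, -0.072], 'wrist_torque': [0.034, 0.026, 0.013], 'gripper_force': 0.0, 'width': 0.094}
scene 51.46773262322187 319.85069002105257 199.02651439828153 [[-0.29, 0.957, 0.018], [0.522, 0.173, -0.835], [-0.802, -0.233, -0.55]] [ 0.207 -0.221  1.636]
top 54.337544912575794 319.93178206394947 196.2071842476733 [[0.064, -0.998, -0.004], [-0.976, -0.062, -0.207], [0.206, 0.017, -0.978]] [-0.051  0.563  0.96 ]
wrist 67.88764642136621 320.00893020237487 197.37694028916476 [[0.345, 0.938, -0.002], [0.904, -0.332, 0.271], [0.254, -0.095, -0.963]] [-0.575 -0.029  0.39 ]
```

View pics/top0.png

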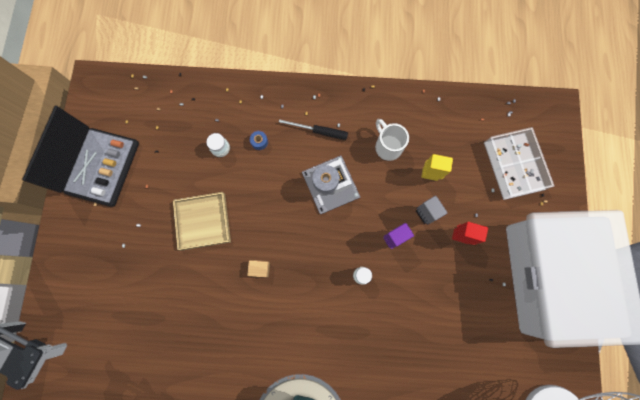

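View pics/scene0.png

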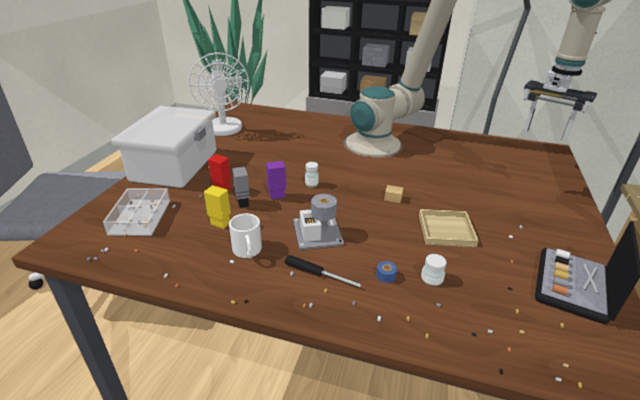

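Top view: the roll is at (326,178) on the dock and the tray is at (201,221). The candidates for the battery are grey (432,210), purple (400,235), red (472,233) and yellow (437,167); I choose grey. The candidates for the roll are grey on the post (326,178) and blue (259,140); I choose grey. Next I make one close crop of both and take mask measurements.

```bash
cat > h.py <<'E'
import numpy as np,cv2
from plant import *
def load(n): return dict(np.load(f"pics/{n}.npz"))
def cam(s):
    f=s["frame"].shape[0]/2/np.tan(np.radians(float(s["fov_y"]))/2)
    return f,np.array(s["R"]),np.array(s["t"])
def ray(s,u,v):
    f,R,t=cam(s);d=R.T@np.array([(u-s["cx"])/f,(v-s["cy"])/f,1]);return -R.T@t,d
def plane(s,u,v,z):
    c,d=ray(s,u,v);return c+d*(z-c[2])/d[2]
def tri(s1,p1,s2,p2):
    c1,d1=ray(s1,*p1);c2,d2=ray(s2,*p2)
    k=np.linalg.lstsq(np.c_[d1,-d2],c2-c1,rcond=None)[0]
    a,b=c1+k[0]*d1,c2+k[1]*d2;return (a+b)/2,np.linalg.norm(a-b)
def proj(s,X):
    f,R,t=cam(s);p=R@np.array(X)+t;return np.array([s["cx"]+f*p[0]/p[2],s["cy"]+f*p[1]/p[2]])
E
python3 - <<'E'
from h import *
def crop(n,x,y,w,h,k):
    return cv2.resize(load(n)["frame"][y:y+h,x:x+w,::-1],None,fx=k,fy=k,interpolation=cv2.INTER_CUBIC)
a=np.hstack([crop("top0",295,145,80,60,5),crop("top0",395,180,80,60,5)])
b=np.hstack([crop("scene0",280,190,80,60,5),crop("scene0",205,155,80,60,5)])
cv2.imwrite("pics/c1.png",np.vstack([a,b]))
for n,x,y,w,h in(("top0",395,190,60,40),("scene0",228,160,25,50)):
    f=load(n)["frame"][y:y+h,x:x+w];hsv=cv2.cvtColor(f,cv2.COLOR_RGB2HSV)
    m=((hsv[...,1]<60)&(hsv[...,2]>50)).astype(np.uint8)
    c=max(cv2.findContours(m,0,2)[0],key=cv2.contourArea)
    print(n,cv2.boundingRect(c),cv2.approxPolyDP(c,2,True)[:,0]+[x,y])
E
```

```text
top0 (22, 6, 30, 28) [[436 196]
 [417 207]
 [426 223]
 [446 213]]
scene0 (4, 6, 18, 34) [[243 166]
 [232 168]
 [237 199]
 [249 196]
 [247 173]]
```

View pics/c1.png

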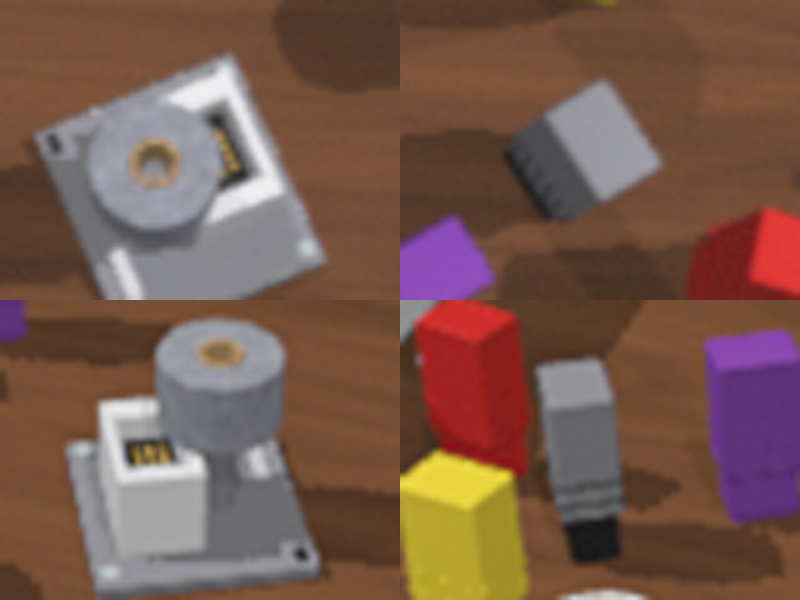

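View pics/wrist0.png

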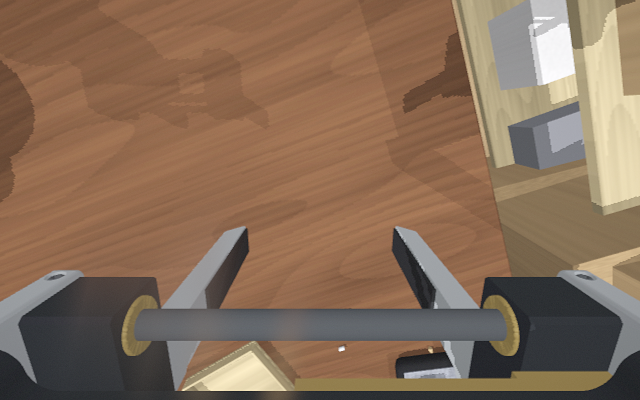

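The crop confirms the grey battery with its black shank, top face at top view ≈(435.6,208) and scene ≈(240,171.6). The roll bore is at top (326,177.6) and scene (324,200.4). The wrist view shows only the empty desk, the fingers and a corner of the tray.

```bash
python3 - <<'E'
from h import *
T,S=load("top0"),load("scene0");np.set_printoptions(precision=4,suppress=True)
def q(n,a,b): print(n,*tri(T,a,S,b))
q("roll top (z .108)",(326,177.6),(324,200.4))
q("bat top (z .114)",(435.6,208),(240,171.6))
bt=[plane(T,*p,.114)[:2] for p in((436,196),(447,212.4),(435.4,220),(424,203.4))]
print("bat",np.mean(bt,0),[(np.linalg.norm(bt[i]-bt[i-1]),np.degrees(np.arctan2(*(bt[i]-bt[i-1])[::-1]))) for i in range(4)])
st=[plane(S,*p,.114)[:2] for p in((232.4,169),(245,166.6),(247.6,174.4),(235,176.6))]
print("batS",np.mean(st,0),[(np.linalg.norm(st[i]-st[i-1]),np.degrees(np.arctan2(*(st[i]-st[i-1])[::-1]))) for i in range(4)])
print("rollT",plane(T,326,177.6,.108),"rollS",plane(S,324,200.4,.108))
d=[plane(T,*p,.01)[:2] for p in((341.4,156),(302,172),(360,197.4))]
print("dock",(d[1]+d[2])/2,d, np.degrees(np.arctan2(*(d[0]-d[2])[::-1])),np.degrees(np.arctan2(*(d[1]-d[0])[::-1])),np.linalg.norm(d[0]-d[2]),np.linalg.norm(d[1]-d[0]))
ds=[plane(S,280+x/5,190+y/5,.01)[:2] for x,y in((68,150),(100,285),(320,270))]
print("dockS",ds,(ds[0]+ds[2])/2, np.linalg.norm(ds[0]-ds[1]),np.linalg.norm(ds[2]-ds[1]))
C={}
for n,s,(x,y,w,h) in(("T",T,(165,185,75,70)),("S",S,(405,195,85,60))):
    f=s["frame"][y:y+h,x:x+w];hsv=cv2.cvtColor(f,cv2.COLOR_RGB2HSV)
    m=((hsv[...,0]<32)&(hsv[...,0]>14)&(hsv[...,2]>130)).astype(np.uint8)
    c=max(cv2.findContours(m,0,2)[0],key=cv2.contourArea)
    h_=cv2.convexHull(c);r=cv2.approxPolyDP(h_,5,True)[:,0]+[x,y];print(n,r.tolist())
    C[n]=r; P=[plane(s,*p,.022)[:2] for p in r]; print(np.round(P,3).tolist(),np.mean(P,0))
W=load("wrist0");print("wristcam",-W["R"].T@W["t"])
o=get_obs();R=np.array(o["tool_rot"]);print(R.T@(-W["R"].T@W["t"]-o["ee_pos"]),W["R"]@R)
E
```

```text
roll top (z .108) [ 0.6038 -0.0263  0.1038] 0.003787841448147433
bat top (z .114) [ 0.5421 -0.3003  0.1091] 0.004290770911287002
bat [ 0.5421 -0.301 ] [(np.float64(0.035795247310415564), np.float64(-55.06328738256944)), (np.float64(0.04769489578158616), np.float64(-145.60759593725066)), (np.float64(0.03493256339678421), np.float64(126.1287249990442)), (np.float64(0.04842124400150272), np.float64(35.43032300628518))]
batS [ 0.5501 -0.2935] [(np.float64(0.046023145170307624), np.float64(-144.15082612098118)), (np.float64(0.03775755953451757), np.float64(131.15434973247463)), (np.float64(0.047769088308554884), np.float64(34.230348292341276)), (np.float64(0.03628924782966737), np.float64(-51.36428623240363))]
rollT [ 0.6032 -0.0282  0.108 ] rollS [ 0.6096 -0.0227  0.108 ]
dock [ 0.6098 -0.0421] [array([ 0.694, -0.067]), array([0.6407, 0.0398]), array([ 0.5789, -0.1241])] 26.39378874840783 116.53162448666869 0.12851596440575333 0.11937373112561277
dockS [array([ 0.5914, -0.116 ]), array([ 0.6983, -0.0597]), array([0.6507, 0.0468])] [ 0.6211 -0.0346] 0.12075880076018361 0.11668832611488292
T [[223, 192], [230, 241], [177, 249], [173, 200]]
[[0.568, 0.249], [0.437, 0.215], [0.407, 0.353], [0.537, 0.382]] [0.4869 0.2999]
S [[419, 210], [466, 211], [476, 245], [425, 243]]
[[0.446, 0.221], [0.408, 0.353], [0.562, 0.38], [0.595, 0.251]] [0.5025 0.3013]
wristcam [0.1257 0.5669 0.3826]
[ 0.0785  0.0005 -0.1777] [[ 0.0012  1.      0.0005]
 [-0.9625  0.0013 -0.2711]
 [-0.2711 -0.0002  0.9625]]
```

Heights check out: roll top 0.104 against 0.108, battery top 0.109 against 0.114. The dock plate is 128×119 mm at yaw 26.4°. Now I move above the roll, turning so that the fingers close along dock x.

```bash
cat > need.py <<'E'
# need.py x y z yaw_of_tool_y : remaining shift (tool axes, shares of 600 mm) and turn (share of 90 deg)
import sys
from h import *
from scipy.spatial.transform import Rotation as Ro
x,y,z,w=map(float,sys.argv[1:5]);o=get_obs();R=np.array(o["tool_rot"]);p=np.array(o["ee_pos"]);w=np.radians(w)
G=np.c_[[-np.sin(w),np.cos(w),0],[np.cos(w),np.sin(w),0],[0,0,-1]]
print("t",round(o["time_s"],2),"p",p.round(4),"F",np.round(o["contact_force"],1),"w",round(o["width"],4),"q6",round(o["joint_positions"][5],2))
print("shift share",(R.T@([x,y,z]-p)/.6).round(4),"if turned first",(G.T@([x,y,z]-p)/.6).round(4),"turn share",(Ro.from_matrix(R.T@G).as_rotvec()/(np.pi/2)).round(4))
E
A='[[0,0,0,-0.04,-0.027,0,0],[0,0,0,-0.04,-0.027,0,0]]' ; unset A
python3 -m crank '[[0,0,0,-0.04,-0.027,0,0],[0,0,0,-0.04,-0.027,0,0],[0,0,0,-0.04,-0.027,0,0],[0,0,0,-0.04,-0.027,0,0],[0,0,0,-0.04,-0.027,0,0]]'
python3 -m crank '[[0,0,0,-0.04,-0.027,0,0],[0,0,0,-0.04,-0.027,0,0],[0,0,0,-0.04,-0.027,0,0],[0,0,0,-0.04,-0.027,0,0],[0,0,0,-0.04,-0.027,0,0]]' >/dev/null
python3 -m crank '[[0,0,0,-0.04,-0.027,0,0],[0,0,0,-0.04,-0.027,0,0],[0,0,0,-0.04,-0.027,0,0],[0,0,0,-0.04,-0.027,0,0],[0,0,0,-0.04,-0.027,0,0]]' >/dev/null
python3 -m crank '[[0,0,0,-0.04,-0.027,0,0],[0,0,0,-0.04,-0.027,0,0],[0,0,0,-0.04,-0.027,0,0],[0,0,0,-0.04,-0.027,0,0],[0,0,0,-0.04,-0.027,0,0]]' >/dev/null
python3 -m crank '[[0,0,0,-0.04,-0.027,0,0],[0,0,0,-0.04,-0.027,0,0],[0,0,0.053,0,0,0,0],[0,0,0.053,0,0,0,0],[0,0,0.053,0,0,0,0]]' >/dev/null
python3 -m crank '[[0,0,0.053,0,0,0,0],[0,0,0.053,0,0,0,0],[0,0,0.053,0,0,0,0],[0,0,0.053,0,0,0,0],[0,0,0.053,0,0,0,0]]' >/dev/null
python3 need.py 0.604 -0.028 0.205 26.4
```

```text
time_s: 0.57
ee_pos: [0.2841, 0.4206, 0.2052]
tool_rot: [[-0.938, 0.346, -0.0], [0.346, 0.938, -0.0], [0.0, -0.0, -1.0]]
contact_force: [0.0, 0.0, -0.3]
width: 0.0939
gripper_force: 0.0
t 2.65 p [0.5708 0.0222 0.2051] F [0.7 0.  0.2] w 0.094 q6 -0.63
shift share [-1.002e-01  3.800e-03  1.000e-04] if turned first [-0.0995  0.0124  0.0001] turn share [-0.0004 -0.0003  0.0548]
```

```bash
python3 -m crank '[[0,0,0.055,0,0,0,0],[0,0,0,-0.033,0.004,-0.02,0],[0,0,0,-0.033,0.004,-0.02,0],[0,0,0,-0.033,0.004,-0.02,0],[0,0,0,0,0,0,0]]' >/dev/null
python3 - <<'E'
from h import *
s=snapshot("wrist");np.savez("pics/w1.npz",**s);cv2.imwrite("pics/w1.png",s["frame"][:,:,::-1])
print(proj(s,[.604,-.028,.108]),proj(s,[.604,-.028,.064]))
E
python3 need.py 0.604 -0.028 0.205 26.4
```

```text
[317.34079297 185.10520916] [317.52316534 176.62363364]
t 3.12 p [ 0.6053 -0.0289  0.2419] F [-0.8  0.1 -0.7] w 0.0939 q6 -0.63
shift share [ 0.0024 -0.0013  0.0615] if turned first [ 0.0024 -0.0012  0.0615] turn share [0.0009 0.0006 0.0012]
```

View pics/w1.png

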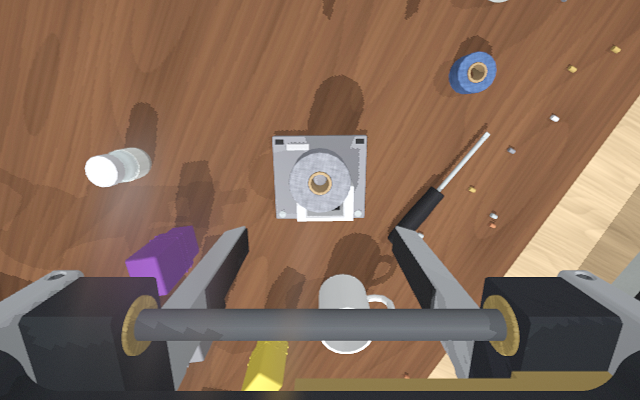

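The wrist view shows the roll bore at (320,182), within 3 px of the prediction of (317,185). The dock edges are parallel to the image, so the yaw is right. The white block is shifted towards the right, which is dock +x. I descend partway and check the height from a second view.

```bash
python3 -m crank '[[0,0,0,0,0,0.03,0],[0,0,0,0,0,0.03,0],[0,0,0,0,0,0.03,0],[0,0,0,0,0,0,0]]' >/dev/null
python3 - <<'E'
from h import *
a=load("w1");s=snapshot("wrist");np.savez("pics/w2.npz",**s)
def bore(s,c,r):
    x,y=c;f=s["frame"][y-r:y+r,x-r:x+r];h=cv2.cvtColor(f,cv2.COLOR_RGB2HSV)
    m=((h[...,1]>80)&(h[...,2]>90)).astype(np.uint8)
    cs=cv2.findContours(m,0,2)[0];k=max(cs,key=cv2.contourArea);(u,v),rr=cv2.minEnclosingCircle(k);return (u+x-r,v+y-r),rr
p1,r1=bore(a,(320,182),18)
g=proj(s,plane(a,320,182,.108)).astype(int);p2,r2=bore(s,tuple(g),26)
print(p1,r1,g,p2,r2);print(tri(a,p1,s,p2),plane(a,*p1,.108),plane(s,*p2,.108))
E
python3 need.py 0.605 -0.027 0.078 26.4
```

```text
(319.6000003814697, 182.60000038146973) 11.194741249084473 [325 206] (np.float64(325.328125), np.float64(206.265625)) 13.72246265411377
(array([ 0.60566124, -0.02582051,  0.10127822]), np.float64(2.061670064024731e-06)) [ 0.60494513 -0.02442237  0.108     ] [ 0.60466501 -0.02400804  0.108     ]
t 3.5 p [ 0.6015 -0.0265  0.1849] F [-0.1 -0.5 -0.2] w 0.0941 q6 -0.63
shift share [-0.0042  0.0057  0.1781] if turned first [-0.0034  0.0049  0.1781] turn share [-0.0031 -0.0027  0.0028]
```

```bash
python3 -m crank '[[-0.003,-0.003,0.003,0,0.004,0.03,0],[0,0,0,0,0,0.03,0],[0,0,0,0,0,0.03,0],[0,0,0,0,0,0.02,0],[0,0,0,0,0,0,0]]' >/dev/null; python3 need.py 0.605 -0.025 0.078 26.4
```

```text
t 3.92 p [ 0.6048 -0.0259  0.1197] F [-0.4  0.1 -0.8] w 0.0941 q6 -0.62
shift share [0.0013 0.0009 0.0695] if turned first [0.0012 0.001  0.0695] turn share [ 0.0008  0.0012 -0.0003]
```

```bash
python3 -m crank '[[0,0,0,0.001,0.001,0.025,0],[0,0,0,0,0,0.025,0],[0,0,0,0,0,0.02,0],[0,0,0,0,0,0,0],[0,0,0,0,0,0,0.2]]' 20
python3 -m crank '[[0,0,0,0,0,0,0.5],[0,0,0,0,0,0,0.5],[0,0,0,0,0,0,0.5],[0,0,0,0,0,0,0.5],[0,0,0,0,0,0,0.5]]' 20;  python3 need.py 0.605 -0.025 0.138 26.4
```

```text
time_s: 4.33
ee_pos: [0.6074, -0.0258, 0.0803]
tool_rot: [[-0.444, 0.896, 0.007], [0.896, 0.444, -0.002], [-0.005, 0.005, -1.0]]
contact_force: [0.3, 0.7, -0.7]
width: 0.0906
gripper_force: 0.0
time_s: 4.75
ee_pos: [0.6072, -0.0264, 0.0806]
tool_rot: [[-0.444, 0.896, 0.007], [0.896, 0.444, -0.003], [-0.006, 0.005, -1.0]]
contact_force: [-1.7, -0.5, 6.6]
width: 0.0682
gripper_force: 20.0
t 4.75 p [ 0.6072 -0.0264  0.0806] F [-1.7 -0.5  6.6] w 0.0682 q6 -0.62
shift share [ 0.0031 -0.0017 -0.0957] if turned first [ 0.0036 -0.0022 -0.0957] turn share [ 0.0032  0.0036 -0.0005]
```

```bash
python3 -m crank '[[0,0,0,0,0,-0.02,0.5],[0,0,0,0,0,-0.03,0.5],[0,0,0,0,0,-0.03,0.5],[0,0,0,0,0,-0.03,0.5],[0,0,0,0,0,0,0.5]]'; python3 need.py 0.491 0.300 0.15 26.4
python3 - <<'E'
from h import *
for n in("top","wrist"):
    s=snapshot(n);np.savez(f"pics/{n}3.npz",**s);cv2.imwrite(f"pics/{n}3.png",s["frame"][:,:,::-1])
E
```

```text
time_s: 5.17
ee_pos: [0.6092, -0.026, 0.1488]
tool_rot: [[-0.444, 0.896, 0.013], [0.896, 0.444, -0.003], [-0.008, 0.011, -1.0]]
contact_force: [0.6, -0.1, -0.4]
width: 0.0686
gripper_force: 20.0
t 5.17 p [ 0.6092 -0.026   0.1488] F [ 0.6 -0.1 -0.4] w 0.0686 q6 -0.62
shift share [ 0.5743  0.0646 -0.006 ] if turned first [ 0.5743  0.0651 -0.0019] turn share [ 0.0069  0.0053 -0.0006]
```

View pics/wrist3.png

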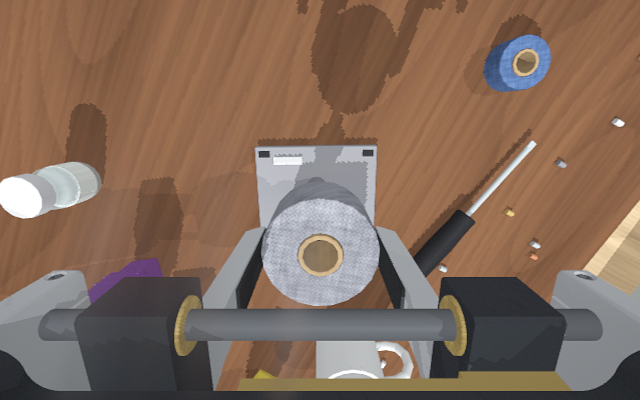

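The roll is held: it fills the fingers at (320,255) and is clear of the post. Now carry it to the tray.

```bash
python3 -m crank '[[0.007,0.005,0,0,0,0,0.5],[0,0,0,0.02,0.003,0,0.5],[0,0,0,0.03,0.003,0,0.5],[0,0,0,0.03,0.003,0,0.5],[0,0,0,0.03,0.003,0,0.5]]' >/dev/null
python3 -m crank '[[0,0,0,0.03,0.003,0,0.5],[0,0,0,0.03,0.003,0,0.5],[0,0,0,0.03,0.003,0,0.5],[0,0,0,0.03,0.003,0,0.5],[0,0,0,0.03,0.003,0,0.5]]' >/dev/null
python3 -m crank '[[0,0,0,0.03,0.003,0,0.5],[0,0,0,0.03,0.003,0,0.5],[0,0,0,0.03,0.003,0,0.5],[0,0,0,0.03,0.003,0,0.5],[0,0,0,0.03,0.003,0,0.5]]' >/dev/null
python3 -m crank '[[0,0,0,0.03,0.003,0,0.5],[0,0,0,0.03,0.003,0,0.5],[0,0,0,0.03,0.003,0,0.5],[0,0,0,0.03,0.003,0,0.5],[0,0,0,0,0,0,0.5]]' >/dev/null
python3 need.py 0.491 0.300 0.0225 26.4
python3 - <<'E'
from h import *
s=snapshot("wrist");np.savez("pics/w4.npz",**s);cv2.imwrite("pics/w4.png",s["frame"][:,:,::-1])
print(proj(s,[.491,.3,.004]))
o=snapshot("top")
f=load("top3")["frame"][140:220,290:380,::-1]
cv2.imwrite("pics/c2.png",np.hstack([cv2.resize(s["frame"][:,:,::-1],(480,300)),cv2.resize(o["frame"][150:270,140:260,::-1],(300,300))]))
E
```

```text
t 6.93 p [0.492  0.2766 0.145 ] F [-1.1  0.  -1.4] w 0.0685 q6 -0.08
shift share [0.0343 0.0176 0.2043] if turned first [0.0356 0.0158 0.2042] turn share [-0.0055 -0.0039  0.0011]
[329.18125119 169.53572892]
```

View pics/c2.png

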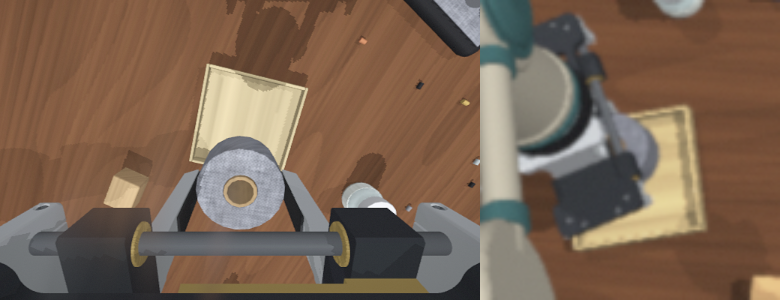

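The roll hangs above the tray's near part. The tray corners in the wrist picture are (273,88), (409,117) and (253,216) in full pixels.

```bash
python3 - <<'E'
from h import *
s=load("w4");P=[plane(s,u/.75,v*4/3,.022) for u,v in((205,66),(307,88),(190,162))]
print(np.round(P,3).tolist(),(P[1]+P[2])/2,np.linalg.norm(P[0]-P[1]),np.linalg.norm(P[0]-P[2]))
E
```

```text
[[0.406, 0.349, 0.022], [0.536, 0.384, 0.022], [0.439, 0.221, 0.022]] [0.48758074 0.30250443 0.022     ] 0.13463636302227863 0.13202009161146044
```

```bash
python3 -m crank '[[-0.005,-0.004,0,0.019,0.008,0,0.5],[0,0,0,0.02,0.007,0.02,0.5],[0,0,0,0,0,0.03,0.5],[0,0,0,0,0,0.03,0.5],[0,0,0,0,0,0.03,0.5]]' >/dev/null
python3 -m crank '[[0,0,0,0,0,0.03,0.5],[0,0,0,0,0,0.03,0.5],[0,0,0,0,0,0.02,0.5],[0,0,0,0,0,0,0.5],[0,0,0,0,0,0,0.5]]' >/dev/null
python3 need.py 0.489 0.301 0.0215 26.4
```

```text
t 7.87 p [0.4918 0.2977 0.0309] F [ 0.2  0.3 -1.9] w 0.0683 q6 -0.03
shift share [ 0.0071 -0.0017  0.0156] if turned first [ 0.0071 -0.0017  0.0156] turn share [-0.0008  0.0019 -0.0008]
```

```bash
python3 -m crank '[[0,0.002,0,0.007,0,0.01,0.5],[0,0,0,0,0,0.004,0.5],[0,0,0,0,0,0.003,0.5],[0,0,0,0,0,0,0.5],[0,0,0,0,0,0,0.5]]';
```

```text
time_s: 8.28
ee_pos: [0.4909, 0.3021, 0.0224]
tool_rot: [[-0.444, 0.896, 0.002], [0.896, 0.444, 0.001], [0.0, 0.002, -1.0]]
contact_force: [0.6, -0.0, -1.0]
width: 0.0686
gripper_force: 20.0
```

```bash
python3 -m crank '[[0,0,0,0,0,0.002,0.5],[0,0,0,0,0,0.001,0.5],[0,0,0,0,0,0,0.5],[0,0,0,0,0,0,0.5]]';
python3 -m crank '[[0,0,0,0,0,0,0.15],[0,0,0,0,0,0,0.15],[0,0,0,0,0,0,0.15],[0,0,0,0,0,0,0.15],[0,0,0,0,0,0,0.15]]'; 
```

```text
time_s: 8.62
ee_pos: [0.491, 0.3022, 0.0207]
tool_rot: [[-0.444, 0.896, 0.002], [0.896, 0.444, 0.001], [0.0, 0.003, -1.0]]
contact_force: [0.0, -0.1, 1.3]
width: 0.0682
gripper_force: 20.0
time_s: 9.03
ee_pos: [0.4908, 0.3019, 0.0202]
tool_rot: [[-0.444, 0.896, 0.001], [0.896, 0.444, 0.001], [0.0, 0.002, -1.0]]
contact_force: [0.8, 0.0, 0.4]
width: 0.08
gripper_force: 0.0
```

```bash
python3 -m crank '[[0,0,0,0,0,-0.02,0.15],[0,0,0,0,0,-0.03,0.15],[0,0,0,0,0,-0.04,0.15],[0,0,0,0,0,-0.04,0],[0,0,0,0,0,-0.04,0]]' >/dev/null
python3 -m crank '[[0,0,0,0,0,-0.04,0],[0,0,0,0,0,-0.04,0],[0,0,0,-0.03,-0.003,-0.02,0],[0,0,0,-0.04,-0.005,0,0],[0,0,0,-0.04,-0.005,0,0]]' >/dev/null
python3 -m crank '[[0,0,0,-0.045,-0.005,0,0],[0,0,0,-0.045,-0.005,0,0],[0,0,0,-0.045,-0.005,0,0],[0,0,0,-0.045,-0.005,0,0],[0,0,0,-0.045,-0.005,0,0]]' >/dev/null
python3 -m crank '[[0,0,0,-0.045,-0.005,0,0],[0,0,0,-0.045,-0.005,0,0],[0,0,0,-0.045,-0.005,0,0],[0,0,0,-0.045,-0.005,0,0],[0,0,0,-0.045,-0.005,0,0]]' >/dev/null
python3 need.py 0.605 -0.028 0.18 26.4
```

```text
t 10.7 p [ 0.606  -0.0174  0.1821] F [-0.2  0.1  0.1] w 0.0937 q6 -0.6
shift share [-0.0151 -0.0093  0.0035] if turned first [-0.0151 -0.0093  0.0035] turn share [ 0.001  -0.0001 -0.0006]
```

```bash
python3 -m crank '[[0,0,0,0,0,0,0],[0,0,0,0,0,0,0]]' >/dev/null
python3 - <<'E'
from h import *
s=snapshot("wrist");np.savez("pics/w5.npz",**s)
t=snapshot("top");np.savez("pics/t5.npz",**t)
print(get_obs()["ee_pos"].round(4) if hasattr(get_obs()["ee_pos"],"round") else get_obs()["ee_pos"])
a=s["frame"][130:280,235:405,::-1];a=cv2.resize(a,None,fx=3,fy=3,interpolation=cv2.INTER_CUBIC)
b=cv2.resize(t["frame"][180:260,160:240,::-1],None,fx=3,fy=3,interpolation=cv2.INTER_CUBIC)
b=np.vstack([b,np.zeros((a.shape[0]-b.shape[0],b.shape[1],3),np.uint8)])
cv2.imwrite("pics/c3.png",np.hstack([a,b]))
E
```

```text
[ 0.6053 -0.0154  0.182 ]
```

View pics/c3.png

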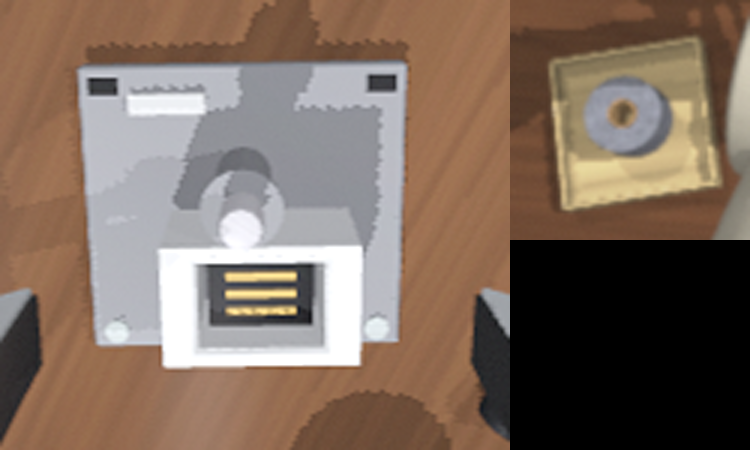

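The roll stands flat in the tray (top-view inset). The socket's white top face has crop corners (160,250), (362,250), (164,367), (361,367), so its centre is about (322,232.5) in full pixels. I take a second wrist place to measure its height and centre.

```bash
python3 -m crank '[[0,0,0,-0.03,-0.02,0,0],[0,0,0,-0.03,-0.02,0,0],[0,0,0,0,0,0,0],[0,0,0,0,0,0,0]]' >/dev/null
python3 - <<'E'
from h import *
np.set_printoptions(precision=4,suppress=True)
a=load("w5");b=snapshot("wrist");np.savez("pics/w6.npz",**b)
def face(s,g):
    h=cv2.cvtColor(s["frame"],cv2.COLOR_RGB2HSV);m=((h[...,2]>225)&(h[...,1]<25))
    x,y=np.round(g).astype(int)
    sub=m[y-32:y+32,x-45:x+45]
    rows=[np.flatnonzero(r) for r in sub[16:46]]   # below the post's top
    L=np.median([r[0] for r in rows if len(r)>6]);Rr=np.median([r[-1] for r in rows if len(r)>6])
    cols=[np.flatnonzero(c) for c in sub.T[int(Rr)-6:int(Rr)-1]]
    U=np.median([c[0] for c in cols]);D=np.median([c[-1] for c in cols])
    return np.array([x-45+(L+Rr)/2,y-32+(U+D)/2]),(Rr-L+1,D-U+1)
pa,sa=face(a,(322.2,232.5));pb,sb=face(b,proj(b,plane(a,*pa,.06)))
print(pa,sa,pb,sb);print(tri(a,pa,b,pb));print(plane(a,*pa,.06),plane(b,*pb,.06))
f=cam(a)[0]
for s,p,z in((a,sa,pa),(b,sb,pb)): print("face mm",[np.linalg.norm(plane(s,*(z+[p[0]/2,0]),.06)-plane(s,*(z-[p[0]/2,0]),.06)),np.linalg.norm(plane(s,*(z+[0,p[1]/2]),.06)-plane(s,*(z-[0,p[1]/2]),.06))])
P=[plane(a,235+u/3,130+v/3,.01) for u,v in((80,66),(407,62),(97,344),(398,342))]
print("dock corners",np.round(P,4).tolist(),"yaws",[np.degrees(np.arctan2(*(P[j]-P[i])[:2][::-1])) for i,j in((0,1),(2,3),(2,0),(3,1))])
E
python3 need.py 0.542 -0.300 0.205 35
```

```text
[321.75 231.5 ] (np.float64(67.5), np.float64(40.0)) [344.  201.5] (np.float64(69.0), np.float64(42.0))
(array([ 0.6281, -0.0556,  0.0588]), np.float64(8.928408276093433e-05))
[ 0.6278 -0.0552  0.06  ] [ 0.6279 -0.0554  0.06  ]
face mm [np.float64(0.07306178468202489), np.float64(0.04649013895234141)]
face mm [np.float64(0.07270464872691729), np.float64(0.04616877745328385)]
dock corners [[0.5297, -0.0149, 0.01], [0.6435, 0.043, 0.01], [0.5828, -0.1203, 0.01], [0.6975, -0.0628, 0.01]] yaws [np.float64(26.960995674152066), np.float64(26.65210705180698), np.float64(116.74653494971078), np.float64(117.06383197866154)]
t 11.35 p [ 0.6    -0.0575  0.1823] F [-0.4 -0.5  0.3] w 0.0937 q6 -0.67
shift share [-0.3191 -0.266  -0.0388] if turned first [-0.2756 -0.3109 -0.0379] turn share [ 0.0015 -0.0006 -0.0958]
```

The socket centre is (0.628,−0.055), z 0.059, face 73×46 mm, dock yaw 26.8°, offset about +5.5 mm in x; all plausible. Now to the battery.

```bash
python3 -m crank '[[0,0,-0.048,0,0,-0.02,0],[0,0,-0.048,0,0,-0.02,0],[0,0,0,-0.03,-0.034,-0.02,0],[0,0,0,-0.03,-0.034,0,0],[0,0,0,-0.03,-0.034,0,0]]' >/dev/null
python3 -m crank '[[0,0,0,-0.03,-0.034,0,0],[0,0,0,-0.03,-0.034,0,0],[0,0,0,-0.03,-0.034,0,0],[0,0,0,-0.03,-0.034,0,0],[0,0,0,-0.03,-0.034,0,0]]' >/dev/null
python3 -m crank '[[0,0,0,-0.03,-0.034,0,0],[0,0,0,0,0,0,0],[0,0,0,0,0,0,0]]' >/dev/null
python3 - <<'E'
from h import *
s=snapshot("wrist");np.savez("pics/w7.npz",**s)
print(proj(s,[.543,-.299,.114]));cv2.imwrite("pics/w7.png",s["frame"][:,:,::-1])
E
python3 need.py 0.543 -0.299 0.205 35
```

```text
[317.61079358 199.02607043]
t 12.48 p [ 0.5431 -0.2956  0.2177] F [ 0.4  0.4 -0. ] w 0.094 q6 -1.22
shift share [-0.0046 -0.0034  0.0212] if turned first [-0.0046 -0.0033  0.0212] turn share [ 0.0017 -0.0006  0.0001]
```

View pics/w7.png

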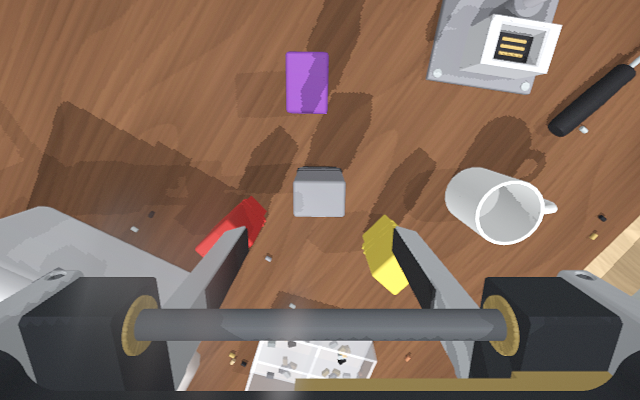

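The battery top spans x 293–345, y 181–217, centre (319,199), against (317.6,199) predicted, and its yaw is aligned. Red (230,230) and yellow (390,255) stand close to the fingers' path, so I narrow the opening to about 70 mm and check the height from a second view on the way down.

```bash
python3 -m crank '[[0.002,0,0,-0.005,-0.001,0.02,0.25],[0,0,0,0,0,0.02,0.25],[0,0,0,0,0,0.02,0.25],[0,0,0,0,0,0,0.25],[0,0,0,0,0,0,0.25]]' >/dev/null
python3 - <<'E'
from h import *
a=load("w7");b=snapshot("wrist");np.savez("pics/w8.npz",**b)
def face(s,g,r):
    x,y=np.round(g).astype(int);h=cv2.cvtColor(s["frame"][y-r:y+r,x-r:x+r],cv2.COLOR_RGB2HSV)
    v=h[r-4:r+4,r-4:r+4,2].mean();m=((h[...,1]<45)&(abs(h[...,2]-v)<22)).astype(np.uint8)
    m=cv2.morphologyEx(m,cv2.MORPH_OPEN,np.ones((5,5)))
    R=cv2.minAreaRect(max(cv2.findContours(m,0,2)[0],key=cv2.contourArea));return np.array(R[0])+[x-r,y-r],R[1:]
pa,ra=face(a,(319,199),40);pb,rb=face(b,proj(b,plane(a,*pa,.114)),45)
print(pa,ra,pb,rb,tri(a,pa,b,pb),plane(a,*pa,.114),plane(b,*pb,.114))
E
python3 need.py 0.543 -0.299 0.075 35
```

```text
[318.5 199. ] ((34.0, 49.0), 90.0) [319. 209.] ((38.0, 56.0), 90.0) (array([ 0.54306384, -0.29742745,  0.11828418]), np.float64(0.00013190219986866625)) [ 0.54370294 -0.29847576  0.114     ] [ 0.54389515 -0.29853491  0.114     ]
t 12.95 p [ 0.5443 -0.2987  0.1817] F [-1.3  0.3  0.8] w 0.0705 q6 -1.22
shift share [ 0.0007 -0.0018  0.1778] if turned first [ 0.0008 -0.002   0.1778] turn share [-0.0009 -0.0003  0.0008]
```

```bash
python3 -m crank '[[0,0,0,0,-0.001,0.03,0.25],[0,0,0,0,0,0.03,0.25],[0,0,0,0,0,0.03,0.25],[0,0,0,0,0,0.03,0.25],[0,0,0,0,0,0,0.25]]'
python3 need.py 0.5438 -0.2985 0.075 35
```

```text
time_s: 13.37
ee_pos: [0.5419, -0.2986, 0.1072]
tool_rot: [[-0.574, 0.819, -0.005], [0.819, 0.574, 0.002], [0.005, -0.003, -1.0]]
contact_force: [-1.0, -0.3, -1.1]
width: 0.0705
gripper_force: 0.0
t 13.37 p [ 0.5419 -0.2986  0.1072] F [-1.  -0.3 -1.1] w 0.0705 q6 -1.23
shift share [-0.002   0.0029  0.0536] if turned first [-0.0017  0.0028  0.0536] turn share [-0.002  -0.0031  0.0002]
```

```bash
python3 -m crank '[[-0.002,-0.003,0,-0.002,0.002,0.02,0.25],[0,0,0,0,0,0.02,0.25],[0,0,0,0,0,0.013,0.25],[0,0,0,0,0,0,0.25],[0,0,0,0,0,0,0.6]]' 40
python3 -m crank '[[0,0,0,0,0,0,0.6],[0,0,0,0,0,0,0.6],[0,0,0,0,0,0,0.6],[0,0,0,0,0,0,0.6],[0,0,0,0,0,0,0.6]]' 40
python3 need.py 0.5438 -0.2985 0.075 35
```

```text
time_s: 13.78
ee_pos: [0.5455, -0.3006, 0.0787]
tool_rot: [[-0.574, 0.819, 0.005], [0.819, 0.574, -0.003], [-0.005, 0.002, -1.0]]
contact_force: [-0.0, -0.1, -0.4]
width: 0.0669
gripper_force: 0.0
time_s: 14.2
ee_pos: [0.5456, -0.3011, 0.0791]
tool_rot: [[-0.573, 0.819, 0.006], [0.819, 0.573, -0.004], [-0.007, 0.002, -1.0]]
contact_force: [-0.7, -1.1, 4.4]
width: 0.0518
gripper_force: 39.9
t 14.2 p [ 0.5456 -0.3011  0.0791] F [-0.7 -1.1  4.4] w 0.0518 q6 -1.23
shift share [ 0.0053 -0.      0.0068] if turned first [0.0052 0.     0.0068] turn share [ 0.0014  0.0043 -0.0002]
```

```bash
python3 -m crank '[[0,0,0,0,0,-0.02,0.6],[0,0,0,0,0,-0.03,0.6],[0,0,0,0,0,-0.04,0.6],[0,0,0,0,0,-0.04,0.6],[0,0,0,0,0,-0.04,0.6]]' >/dev/null
python3 -m crank '[[0,0,0,0,0,-0.03,0.6],[0,0,0,0,0,0,0.6],[0,0,0,0,0,0,0.6]]'
python3 - <<'E'
from h import *
s=snapshot("wrist");np.savez("pics/w9.npz",**s);o=get_obs();p=np.array(o["ee_pos"]);R=np.array(o["tool_rot"])
g=proj(s,p+R@[.003,0,-.035]);print(g)
x,y=g.astype(int);c=s["frame"][y-70:y+70,x-90:x+90,::-1];cv2.imwrite("pics/c9.png",cv2.resize(c,None,fx=4,fy=4))
print("crop origin",x-90,y-70)
E
python3 need.py 0.6292 -0.0581 0.199 26.8
```

```text
time_s: 14.87
ee_pos: [0.5445, -0.3002, 0.1978]
tool_rot: [[-0.573, 0.819, 0.004], [0.819, 0.573, -0.003], [-0.005, 0.002, -1.0]]
contact_force: [-0.3, 0.2, -4.2]
width: 0.0517
gripper_force: 39.9
[317.99275024 259.24994682]
crop origin 227 189
t 14.92 p [ 0.5437 -0.2996  0.1965] F [-0.4  0.3 -4.7] w 0.0521 q6 -1.23
shift share [ 0.2481  0.3475 -0.0045] if turned first [ 0.2951  0.3087 -0.0042] turn share [0.0006 0.0015 0.091 ]
```

View pics/c9.png

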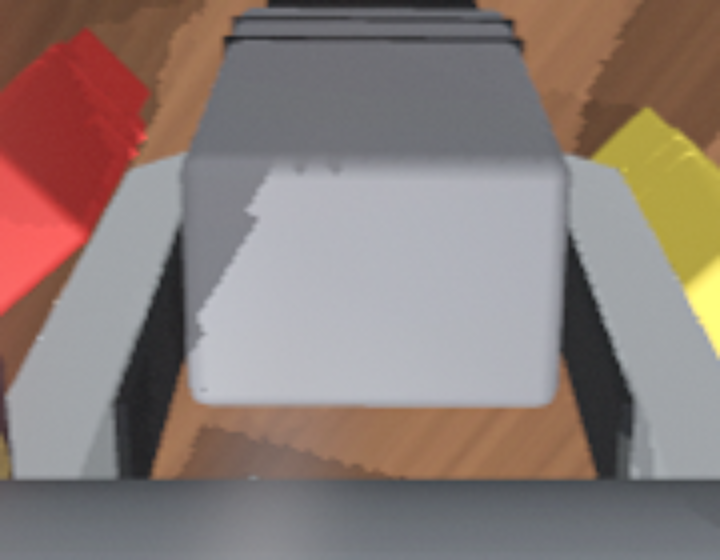

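Face in hand: centre ≈(320.7,259) in full pixels, straight and level. That confirms the +3 mm tool-x offset, and the camera reads about 1.4 mm high along tool y, so I aim at (0.6279,−0.0587).

```bash
python3 -m crank '[[0,0,0.046,0,0,0,0.6],[0,0,0.046,0,0,0,0.6],[0,0,0,0.03,0.03,0,0.6],[0,0,0,0.03,0.03,0,0.6],[0,0,0,0.03,0.03,0,0.6]]' >/dev/null
python3 -m crank '[[0,0,0,0.03,0.03,0,0.6],[0,0,0,0.03,0.03,0,0.6],[0,0,0,0.03,0.03,0,0.6],[0,0,0,0.03,0.03,0,0.6],[0,0,0,0.03,0.03,0,0.6]]' >/dev/null
python3 -m crank '[[0,0,0,0.025,0.03,0,0.6],[0,0,0,0.015,0.03,0,0.6],[0,0,0,0,0,0,0.6],[0,0,0,0,0,0,0.6],[0,0,0,0,0,0,0.6]]' >/dev/null
python3 need.py 0.6279 -0.0587 0.145 26.8
```

```text
t 16.17 p [ 0.6285 -0.0694  0.1957] F [ 0.5 -0.5 -3.4] w 0.0518 q6 -0.68
shift share [0.0167 0.0072 0.0844] if turned first [0.0165 0.0071 0.0845] turn share [-0.0008  0.0018 -0.0008]
```

```bash
python3 -m crank '[[0,0,0,0.017,0.007,0,0.6],[0,0,0,0,0,0.03,0.6],[0,0,0,0,0,0.03,0.6],[0,0,0,0,0,0.02,0.6],[0,0,0,0,0,0,0.6]]' >/dev/null
python3 -m crank '[[0,0,0,0,0,0,0.6],[0,0,0,0,0,0,0.6]]' >/dev/null
python3 need.py 0.6279 -0.0587 0.145 26.8
```

```text
t 16.75 p [ 0.6296 -0.0587  0.1505] F [-0.4 -0.6 -3.4] w 0.0517 q6 -0.67
shift share [ 0.0012 -0.0025  0.0091] if turned first [ 0.0012 -0.0025  0.0091] turn share [ 0.0022  0.0034 -0.0015]
```

```bash
python3 -m crank '[[0.001,-0.001,-0.001,0.001,-0.002,0.009,0.6],[0,0,0,0,0,0.004,0.6],[0,0,0,0,0,0,0.6],[0,0,0,0,0,0,0.6],[0,0,0,0,0,0,0.6]]' >/dev/null
python3 need.py 0.6279 -0.0587 0.139 26.8; python3 -m crank '[[0,0,0,0,0,0.0,0.6]]'
python3 need.py 0.6279 -0.0587 0.139 26.8
```

```text
t 17.17 p [ 0.628  -0.0584  0.1421] F [ 0.2 -0.2 -3.6] w 0.052 q6 -0.67
shift share [-0.0003 -0.0004  0.0051] if turned first [-0.0003 -0.0004  0.0051] turn share [ 0.0007  0.0041 -0.    ]
time_s: 17.25
ee_pos: [0.6281, -0.0584, 0.1421]
tool_rot: [[-0.451, 0.893, 0.004], [0.893, 0.451, -0.005], [-0.006, 0.001, -1.0]]
contact_force: [0.3, -0.1, -2.8]
width: 0.0518
gripper_force: 39.9
t 17.25 p [ 0.6281 -0.0584  0.1421] F [ 0.3 -0.1 -2.8] w 0.0518 q6 -0.67
shift share [-0.0002 -0.0004  0.0052] if turned first [-0.0003 -0.0004  0.0052] turn share [ 0.0007  0.0041 -0.    ]
```

Foot is 3 mm above the block. I lower gently and watch the force.

```bash
for i in 1; do python3 -m crank '[[0,0,0,0,0,0.003,0.6],[0,0,0,0,0,0.003,0.6],[0,0,0,0,0,0,0.6]]'|grep -E 'pos|contact'; python3 -m crank '[[0,0,0,0,0,0.003,0.6],[0,0,0,0,0,0.003,0.6],[0,0,0,0,0,0,0.6]]'|grep -E 'pos|contact';done
```

```text
ee_pos: [0.6276, -0.0584, 0.1378]
contact_force: [0.2, -0.6, -3.8]
ee_pos: [0.6276, -0.0584, 0.1341]
contact_force: [-0.7, -0.4, -3.8]
```

It went in freely, with the foot about 5 mm below the rim. Continue.

```bash
python3 -m crank '[[0,0,0,0,0,0.005,0.6],[0,0,0,0,0,0.005,0.6],[0,0,0,0,0,0,0.6]]'|grep -E 'pos|contact'; python3 -m crank '[[0,0,0,0,0,0.006,0.6],[0,0,0,0,0,0.006,0.6],[0,0,0,0,0,0,0.6]]'|grep -E 'pos|contact'; python3 -m crank '[[0,0,0,0,0,0.006,0.6],[0,0,0,0,0,0.006,0.6],[0,0,0,0,0,0,0.6]]'|grep -E 'pos|contact|rot'
```

```text
ee_pos: [0.6275, -0.0584, 0.1278]
contact_force: [-0.6, -0.7, -4.0]
ee_pos: [0.6283, -0.0586, 0.1221]
contact_force: [-0.1, -0.0, 0.7]
ee_pos: [0.6283, -0.0587, 0.1153]
tool_rot: [[-0.451, 0.893, 0.005], [0.893, 0.451, -0.006], [-0.007, 0.002, -1.0]]
contact_force: [-0.1, -0.6, 2.5]
```

```bash
python3 -m crank '[[0,0,0,0,0,0.005,0.6],[0,0,0,0,0,0.005,0.6],[0,0,0,0,0,0,0.6]]'|grep -E 'pos|contact'; python3 -m crank '[[0,0,0,0,0,0.004,0.6],[0,0,0,0,0,0.003,0.6],[0,0,0,0,0,0,0.6]]'|grep -E 'pos|contact'
```

```text
ee_pos: [0.6283, -0.0587, 0.1092]
contact_force: [-1.1, -0.6, 3.7]
ee_pos: [0.6283, -0.0587, 0.1051]
contact_force: [-1.6, 0.2, 3.8]
```

```bash
python3 -m crank '[[0,0,0,0,0,0.003,0.6],[0,0,0,0,0,0,0.6]]'|grep -E 'pos|contact'; python3 -m crank '[[0,0,0,0,0,0.003,0.6],[0,0,0,0,0,0,0.6]]'|grep -E 'pos|contact'
```

```text
ee_pos: [0.6284, -0.0588, 0.105]
contact_force: [-4.6, 0.4, 12.3]
ee_pos: [0.6284, -0.0588, 0.105]
contact_force: [-5.9, 1.4, 19.3]
```

Hard stop at TCP z = 0.105, the depth expected for a flush shoulder. One more press, then I relax, release and retreat.

```bash
python3 -m crank '[[0,0,0,0,0,0.003,0.6],[0,0,0,0,0,0,0.6],[0,0,0,0,0,-0.004,0.6],[0,0,0,0,0,-0.004,0.6],[0,0,0,0,0,0,0.6]]'|grep -E 'pos|contact'
python3 -m crank '[[0,0,0,0,0,0,0.25],[0,0,0,0,0,0,0.25],[0,0,0,0,0,0,0.25],[0,0,0,0,0,0,0.25],[0,0,0,0,0,0,0.25]]' |grep -E 'pos|contact|wid'
python3 -m crank '[[0,0,0,0,0,-0.02,0.2],[0,0,0,0,0,-0.03,0.2],[0,0,0,0,0,-0.03,0.2],[0,0,0,0,0,-0.03,0.2],[0,0,0,0,0,-0.03,0.2]]' >/dev/null
python3 -m crank '[[0,0,0,0,0,-0.02,0.2],[0,0,0,0.03,0,0,0.2],[0,0,0,0.03,0,0,0.2],[0,0,0,0,0,0,0.2],[0,0,0,0,0,0,0.2]]' >/dev/null
python3 - <<'E'
from h import *
n=snapshot("wrist");np.savez("pics/w10.npz",**n);s=snapshot("scene");t=snapshot("top")
k=lambda a,f:cv2.resize(a[:,:,::-1],None,fx=f,fy=f,interpolation=cv2.INTER_CUBIC)
a=k(s["frame"][150:260,190:490],2.6)[:,:780];b=np.hstack([k(n["frame"][80:330,120:520],1.0),k(t["frame"][130:255,160:350],2)])[:, :780]
b=cv2.resize(b,(780,250));cv2.imwrite("pics/c10.png",np.vstack([a,b]));print(a.shape,get_obs()["ee_pos"])
E
```

```text
ee_pos: [0.6284, -0.0588, 0.105]
contact_force: [-2.5, -0.0, 9.7]
ee_pos: [0.628, -0.0586, 0.1028]
contact_force: [0.5, -0.3, -0.4]
width: 0.0704
(286, 780, 3) [ 0.61115396 -0.0258363   0.19846555]
```

View pics/c10.png

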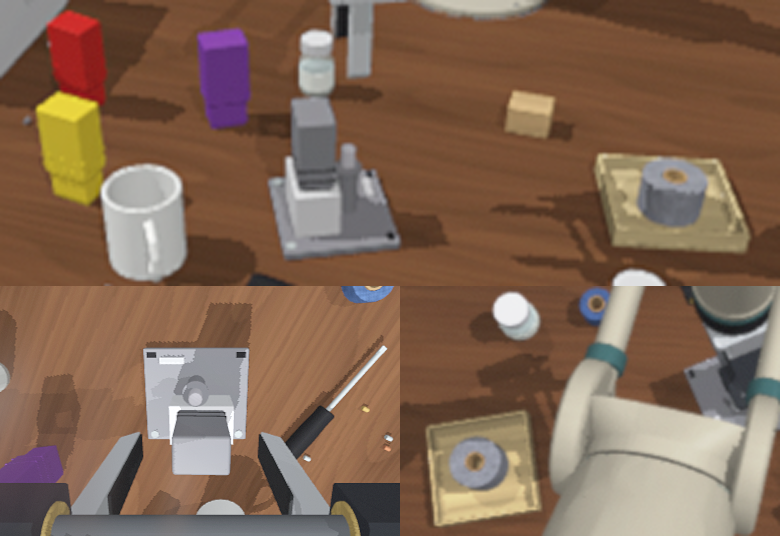

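The battery sits upright with its shoulder on the block (crop 313,165), the roll lies flat in the tray (crop 672,190), and the bystanders look undisturbed. The gripper is clear of everything.

```bash
python3 -c "
from plant import *
print(close_job())"
```

```text
the job is handed in; nothing more can be done
None
```

The job is handed in: the roll stands flat in the tray and the battery pack is plugged in down to the hard stop, shoulder on the socket block, with the bystanders undisturbed in the last pictures; the judge's result was not shown.

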